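Hold a dowel centred in an optical ring gauge

ROBOT

A 6-joint arm with a two-finger parallel gripper is mounted at the origin on a cart in front of the work surface, level with it; the furniture and walls round the work are solid. World frame = base frame: x ahead of the robot, y to its left, z up, the work surface at z = 0. Lengths are in m, angles in rad, forces in N, time in s.
With the tool pointing down it reaches from about 0.3 to 0.85 m from the base axis. Payload 5.4 kg.
Tool frame: the origin (TCP) lies midway between the tips of the shut fingers; the grasp point (between the pads) lies 19 mm behind it (ctrl.hold_point_z is the distance from the TCP to the grasp point, in m); z points along the fingers, y is the line along which they close (so a half turn about z gives the same grasp; the last joint's range is limited). The gripper opens to 85 mm and grips with 20 to 120 N. Pads are 22 mm wide; open, the fingers measure 114 mm over their backs; the gripper's body (76 mm by 85 mm) begins 54 mm behind the grasp point. The pads swing forward as they close: fully open they stand 13 mm farther back than shut.
Start: joints at [-0.21, 0.158, 1.597, -0, 1.386, -0.21], TCP at [0.575, -0, 0.231] pointing down, gripper open.
Joint ranges: [-2.91, 2.91], [-0.94, 2.29], [0.18, 2.7], [-1.29, 4.43], [0.17, 2.64], [-3, 3]. Speed limits (rad/s): [2.57, 2.57, 3.14, 3.14, 3.14, 3.14].

INTERFACE

Orientations are given as a unit quaternion [x, y, z, w].
In Python, from workcell import ctrl gives the robot as it stands.
- The arm moves only by the tool move_arm, never from a script. Its arguments are lists of equal length, an entry for each row: "delta_pos": the shift along the tool's x, y, z scaled (see below), a list of three; "twist": the turn about the tool's z scaled (see below). In form: {"delta_pos": [[dx, dy, dz], ...], "twist": [twist, ...]}. A call has 1 to 5 rows; each row is the pose to reach, as a shift and turn from the pose commanded when the call began, along the tool's axes at that moment; what a row does not reach only later rows make up. The controller multiplies each number of a shift by 0.15 m and each number of a turn by 60 degrees. A row lasts 1/8 s, in which the tool goes at most 62.5 mm and 10.7 degrees, less where a joint would pass 70% of its speed; a pose out of reach is approached as far as the arm can. A call with a number of a shift or a turn outside -1 to 1 is refused whole. A call with a gripper value outside its range is refused whole. "claw" is the closure, from 0 (fully open) to 1 (shut), set as the call begins (left out, the last holds). The fingers move at their own pace and stop on an object; the grip force is fixed at half the most. Time passes only in rows, so rows that repeat a pose let the fingers close. It gives the time, the measured TCP pose, the force, the opening and the grip force at its end, in the units of the state.
- ctrl.sense(): the state, without advancing time (a new reading comes with each control period).
- ctrl.get_image(name): name is "scene" or "side" or "wrist"; returns the picture (480x640x3 uint8, red, green, blue); there is no depth.
- ctrl.camera_model(name): a dict with "fov_y" (degrees; the focal length in pixels is half the picture's height over the tangent of half this angle, whatever the lens; pixels are square), "cx", "cy" (the principal point, pixels), "R" (3x3) and "t" (3): a world point X has camera coordinates R X + t; the wrist camera has in their place "mount" (4x4, takes a point from camera to tool coordinates, whose origin is the TCP and whose axes are the flange's). Camera axes: x right, y down, z forward; pixel columns grow to the right and rows downward; lengths in m; the calibration is good to about 2 mm. The wrist camera is an equidistant fisheye: a pixel r from the principal point sees the ray r / f radians off the axis. A picture is of the moment at which its call begins: read the wrist's pose just before it. camera_model takes no time and is no camera call.
- ctrl.finish_job(): hands the job in; it is judged then, once.
The state is a dict: "time": time; "joint_pos": joint angles; "qd": joint speeds; "effort": joint torques, N m; "position": TCP position; "tcp_rot": TCP orientation; "ft_force": force on the tool from outside, world axes, zero at the start; "ft_torque": the same for the moment, N m; "finger_gap": opening from 0.0 (shut) to 1.0 (fully open); "finger_force": force on a finger pad.
Only numpy, scipy, OpenCV 4.12 (cv2) and the standard library are available. Lean on these libraries where they do the work, as an engineer would, in place of code of your own. Each camera call takes 0.05 s, during which the arm holds its last target. There are 200 camera calls.

TASK

Pull the beech dowel up out of the wooden holder and lower it, upright, down through the ring of the optical gauge until its lower end sticks out about 30 mm below the ring. Neither the dowel nor the gripper may touch the gauge at any time, and the marker in the holder, the two loggers, the wax tin and the glue bottle stay where they are. Finish while still holding the dowel there, centred in the ring, upright and motionless.

Things in the scene. Friction and masses are not known exactly. Their poses are not given: they have to be found in the camera images.
- dowel_center (a point): Plain round beech dowel, 18 mm in diameter, 130 mm long, about 30 g, standing loose and upright in an outer well of the holder, 82 mm of it above the holder's top. This point is half-way along it, on its axis; the long axis is y of this frame, pointing up as it stands. Gripped in its top 40 mm it leaves enough free length to pass the ring.
- dowel_foot (a point): Centre of the dowel's lower end face as it stands in the holder (this end goes down through the ring).
- dowel_top (a point): Centre of the dowel's upper end face, 130 mm above the lower one; about 142 mm above the bench at the start.
- holder: Fixed wooden block with brass strips, 56 (x) by 170 (y) by 60 (z) mm, origin at the centre of its underside. Three round upright wells, 22 mm wide, 48 mm deep, open at the top, in a row along its y at -55, 0 and +55 mm. The dowel stands in one outer well, the marker in the other, the middle one is empty.
- marker_center (a point): Red, white and black felt marker, 17 mm thick, 133 mm long, standing in the other outer well of the holder; this point is at its centre. It is to be left there.
- gauge: Fixed optical gauge. Upright-axis aluminium ring with two black side pods (100 mm over them): outside 70 mm, bore 30 mm, from 85 to 109 mm above the bench. Under it only the grey base plate (top at 14 mm). Column 85 mm from the ring's axis toward +x, with a small display (top at 140 mm). Origin on the ring's axis at bench height, z up.
- bore (a point): Point on the ring's axis at the level of the ring's underside, 85 mm above the bench.
- logger_0: White capsule data logger with dark end caps, 42 mm wide, 114 mm tall, standing at the back; leave alone. Origin at the centre of its underside.
- logger_1: Second logger like the first; leave alone. Origin at the centre of its underside.
- wax_tin: Round green tin, 66 mm wide, 68 mm tall; leave alone. Origin at the centre of its underside.
- glue_bottle: Yellow glue bottle with an orange nozzle, 40 by 57 mm, 187 mm tall; leave alone. Origin at the centre of its underside.

How it is judged:
By the outcome, as a careful person would: the job done as asked, in the order asked, and still so for the second after the job is handed in, while the arm keeps its last pose, push and grip.
It also fails if it takes over 48 s, if anything falls off the work surface, if the arm or the gripper's body presses on something with over 40 N, if the wrist force passes 120 N, or if a joint passes its speed limit or range.

## Working session

There is one attempt and no reset: what is moved stays moved. The work goes in short steps, Python scripts to look and compute and a tool call to move; the robot and the scene stay as the last step left them, time stands still between calls to the robot, and variables do not carry over. Pictures are saved under pics/ and viewed, at most 13 in all, crops included, and the job is handed in when it is done.

Besides the shell and the picture viewer there is one more tool, called after "Request:" by a JSON object that holds its "method" and its "body", one argument or row to a line. move_arm: Moves the arm, as the interface text tells. Its arguments: {"type":"object","properties":{"delta_pos":{"type":"array","items":{"type":"array","items":{"type":"number","minimum":-1,"maximum":1}}},"twist":{"type":"array","items":{"type":"number","minimum":-1,"maximum":1}},"claw":{"type":"number"}},"required":["delta_pos","twist"]}

```bash
mkdir -p pics
python3 - <<'E'
from workcell import ctrl
import cv2,json,numpy as np
s=ctrl.sense();print({k:np.round(v,4).tolist() for k,v in s.items()},ctrl.hold_point_z)
for n in ("scene","side","wrist"):
    cv2.imwrite(f"pics/{n}0.png",ctrl.get_image(n)[:,:,::-1]);print(n,{k:np.round(v,4).tolist() for k,v in ctrl.camera_model(n).items() if not isinstance(v,str)})
E
```

```text
{'time': 0.0, 'joint_pos': [-0.2101, 0.159, 1.5982, -0.0, 1.3862, -0.2101], 'qd': [0.0011, -0.0001, 0.0014, 0.0015, 0.0005, 0.0007], 'effort': [0.0002, -39.6007, -33.1427, -0.0002, 0.0084, -0.0], 'position': [0.5744, 0.0001, 0.2303], 'tcp_rot': [0.7071, 0.7071, -0.0005, -0.0008], 'ft_force': [-0.1454, -0.2151, 0.1424], 'ft_torque': [0.0063, -0.0444, -0.0077], 'finger_force': 0.0, 'finger_gap': 1.0049} 0.0187
scene {'fov_y': 42.124, 'cx': 325.2933, 'cy': 231.2249, 'R': [[-0.8034, -0.5953, -0.0079], [-0.316, 0.4377, -0.8418], [0.5046, -0.6738, -0.5398]], 't': [0.4888, 0.2571, 1.556]}
side {'fov_y': 54.5214, 'cx': 314.9518, 'cy': 232.8117, 'R': [[0.9556, -0.2935, 0.0266], [-0.1034, -0.4184, -0.9024], [0.276, 0.8595, -0.4302]], 't': [-0.5784, 0.1618, 1.0913]}
wrist {'fov_y': 65.7065, 'cx': 319.6832, 'cy': 244.628, 'mount': [[0.0004, -0.9577, -0.2878, 0.0728], [1.0, 0.0005, -0.0003, -0.0001], [0.0005, -0.2878, 0.9577, -0.1421], [0.0, 0.0, 0.0, 1.0]]}
```

View pics/scene0.png

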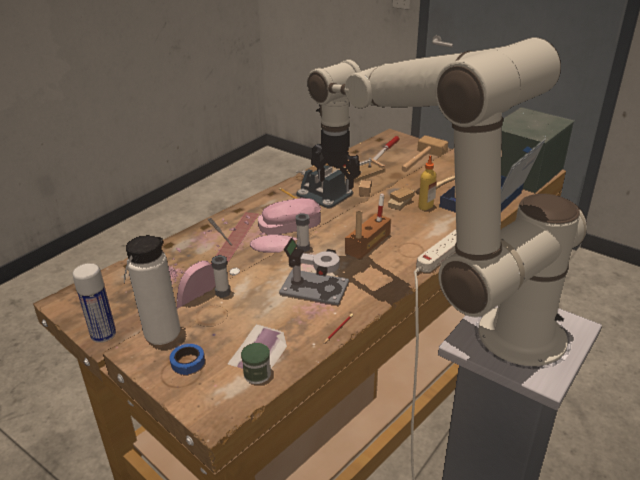

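View pics/side0.png

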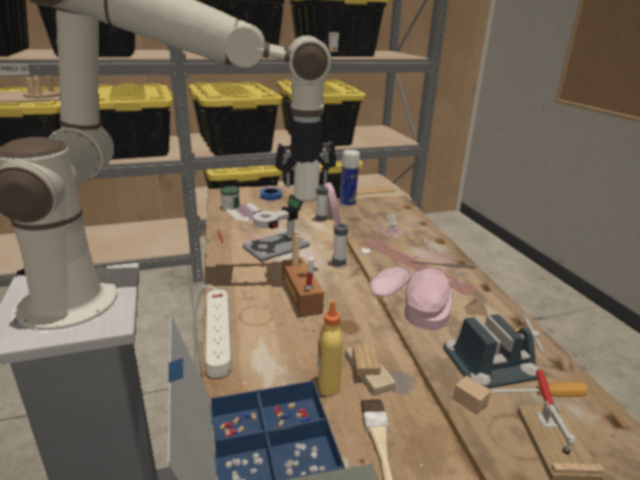

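View pics/wrist0.png

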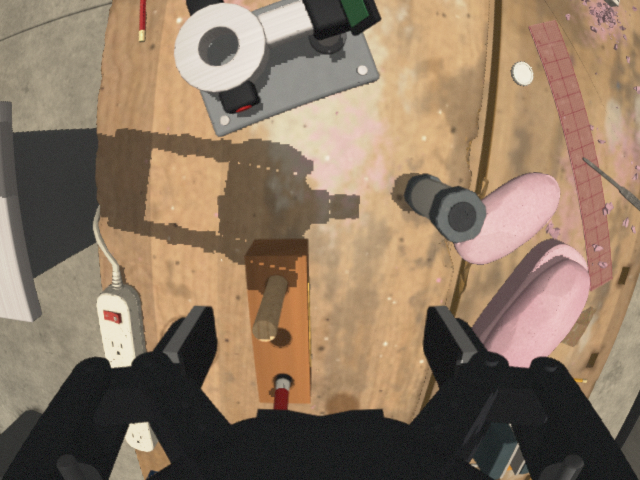

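The wrist view shows the dowel top near (265,330), the ring near (221,47) with its column to the right, and the marker at (283,385). The scene and side views agree. The next step is to zoom in and measure.

```bash
cat > h.py <<'E'
from workcell import ctrl
import numpy as np, cv2
from scipy.spatial.transform import Rotation as Ro
def ray(n,uv,s=None):
    c=ctrl.camera_model(n); f=240/np.tan(np.radians(c["fov_y"])/2)
    d=np.array([uv[0]-c["cx"],uv[1]-c["cy"]])/f
    if n=="wrist":
        r=np.hypot(*d); v=np.r_[d/r*np.sin(r),np.cos(r)]; M=np.array(c["mount"]); R=Ro.from_quat(s["tcp_rot"]).as_matrix()
        return np.array(s["position"])+R@M[:3,3], R@M[:3,:3]@v
    R=np.array(c["R"]); return -R.T@np.array(c["t"]), R.T@np.r_[d,1]
def onz(n,uv,z,s=None):
    o,d=ray(n,uv,s); return o+d*(z-o[2])/d[2]
def proj(n,X,s=None):
    c=ctrl.camera_model(n); f=240/np.tan(np.radians(c["fov_y"])/2)
    if n=="wrist":
        M=np.array(c["mount"]); R=Ro.from_quat(s["tcp_rot"]).as_matrix()
        p=M[:3,:3].T@(R.T@(np.array(X)-s["position"])-M[:3,3]); r=np.hypot(p[0],p[1]); a=np.arctan2(r,p[2])
        return np.array([c["cx"],c["cy"]])+f*a*p[:2]/r
    p=np.array(c["R"])@X+np.array(c["t"]); return np.array([c["cx"],c["cy"]])+f*p[:2]/p[2]
E
python3 - <<'E'
import cv2,numpy as np
w=cv2.imread('pics/wrist0.png');s=cv2.imread('pics/scene0.png');d=cv2.imread('pics/side0.png')
R=lambda i,x,y,a,b:cv2.resize(i[y:y+b,x:x+a],(400,300),interpolation=cv2.INTER_CUBIC)
cv2.imwrite('pics/crop1.png',np.vstack([np.hstack([R(w,165,0,120,90),R(w,220,260,120,90)]),np.hstack([R(s,270,190,140,105),R(d,230,190,120,90)])]))
E
```

```text
(no output)
```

View pics/crop1.png

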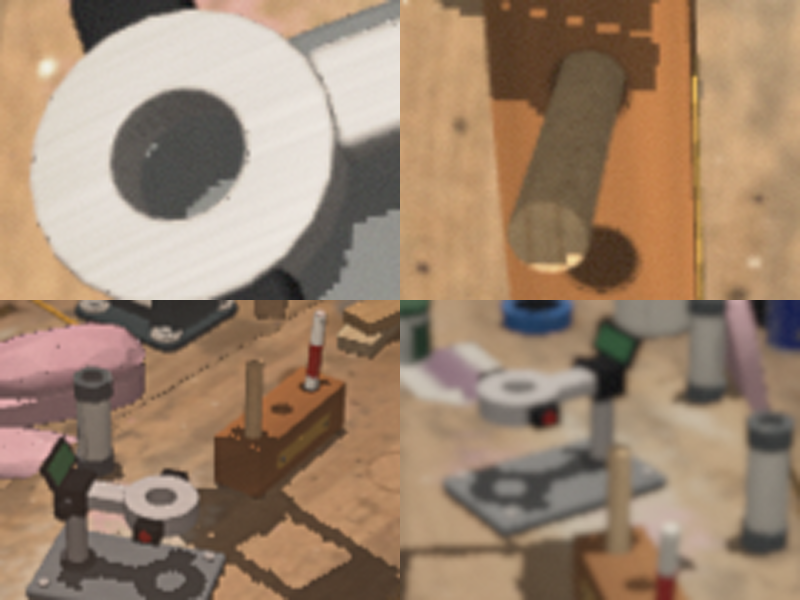

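Run:
```python
from h import *
s=ctrl.sense();w=cv2.imread('pics/wrist0.png')
hsv=cv2.cvtColor(w,cv2.COLOR_BGR2HSV)
m=((hsv[...,1]<45)&(hsv[...,2]>150)).astype(np.uint8)*255; m[:,300:]=0;m[110:]=0;m[:,:165]=0
m=cv2.morphologyEx(m,cv2.MORPH_OPEN,np.ones((3,3)))
cs,h=cv2.findContours(m,cv2.RETR_CCOMP,cv2.CHAIN_APPROX_NONE)
def circ(P):
    A=np.c_[2*P,np.ones(len(P))];x=np.linalg.lstsq(A,(P**2).sum(1),rcond=None)[0];return x[:2],np.sqrt(x[2]+x[:2]@x[:2])
for c,hh in zip(cs,h[0]):
    if len(c)<40: continue
    c=c[:,0].astype(float)
    P=np.array([onz('wrist',p,.109,s)[:2] for p in c]); 
    k=np.ones(len(P),bool)
    for _ in range(12):
        o,r=circ(P[k]); e=abs(np.hypot(*(P-o).T)-r); k=e<max(.0015,np.percentile(e,70) if _<6 else .0012)
    print(hh,len(c),k.sum(),o,r)
print('bore wrist',onz('wrist',(218.7,46.2),.109,s),'scene',onz('scene',(326.35,258.6),.109),'side',onz('side',(230+120*.3,190+85*.3),.109))
print('dowel wrist',onz('wrist',(264.4,330.8),.142,s),'scene',onz('scene',(358.9,211.7),.142),'side',onz('side',(230+220*.3,190+149*.3),.142))
print('marker wrist',onz('wrist',(284,381),.145,s),'holder edges',[onz('wrist',p,.06,s)[:2].round(3) for p in ((247,262),(256,400),(308,240),(310,400))])
```

```text
[-1  0  2 -1] 337 231 [0.50144842 0.14206352] 0.033878664492961806
[-1  3 -1  1] 114 114 [0.50118516 0.14222439] 0.01541016766558771
bore wrist [0.50201205 0.14161379 0.109     ] scene [0.49582328 0.14576697 0.109     ] side [0.50261668 0.14353724 0.109     ]
dowel wrist [ 0.53467584 -0.06091583  0.142     ] scene [ 0.53074803 -0.05897159  0.142     ] side [ 0.53427194 -0.06241239  0.142     ]
marker wrist [ 0.54716974 -0.10382406  0.145     ] holder edges [array([ 0.508, -0.037]), array([ 0.505, -0.198]), array([ 0.564, -0.017]), array([ 0.564, -0.196])]
```

Request:
{"method": "move_arm", "body": {
  "delta_pos": [
    [-0.13,-0.09,0],
    [-0.27,-0.18,0],
    [-0.4,-0.27,0],
    [-0.407,-0.27,0],
    [-0.407,-0.27,0]
  ],
  "twist": [0,0,0,0,0],
  "claw": 0
}}

```text
time: 0.78
position: [0.5347, -0.0607, 0.2312]
tcp_rot: [0.707, 0.707, 0.0, -0.0]
ft_force: [0.2, -0.4, 0.8]
finger_gap: 0.999
finger_force: 0.0
```

Run:
```python
from h import *
s=ctrl.sense();i=ctrl.get_image("wrist")[:,:,::-1];print(s["position"],s["tcp_rot"])
print(proj('wrist',[.534,-.061,.142],s),proj('wrist',[.534,-.061,.06],s))
cv2.imwrite('pics/w1.png',i)
```

```text
[ 0.53466561 -0.06073898  0.23119754] [ 7.07160943e-01  7.07052583e-01  1.70145765e-04 -1.26907530e-04]
[318.91822914 249.88208731] [319.14324896 221.35453   ]
```

View pics/w1.png

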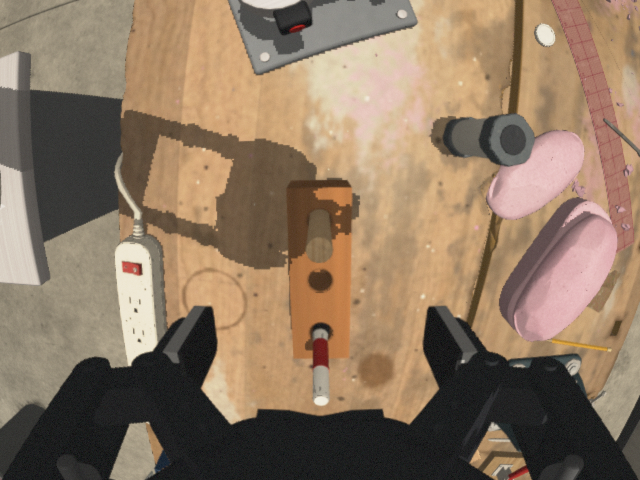

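The dowel top sits at about (319,249), which matches the prediction (319,250). I'll go straight down and then close.

Request:
{"method": "move_arm", "body": {
  "delta_pos": [
    [0,0,0.2],
    [0,0,0.42],
    [0,0,0.65],
    [0,0,0.82],
    [0,0,0.85]
  ],
  "twist": [0,0,0,0,0]
}}

```text
time: 1.45
position: [0.5333, -0.0599, 0.1018]
tcp_rot: [0.707, 0.707, -0.001, -0.002]
ft_force: [-0.4, -0.1, -0.5]
finger_gap: 0.996
finger_force: 0.0
```

Request:
{"method": "move_arm", "body": {
  "delta_pos": [
    [0,0,0],
    [0,0,0],
    [0,0,0],
    [0,0,0],
    [0,0,0]
  ],
  "twist": [0,0,0,0,0],
  "claw": 1
}}

```text
time: 2.08
position: [0.535, -0.0613, 0.1047]
tcp_rot: [0.707, 0.707, 0.0, 0.001]
ft_force: [-0.0, 0.3, 4.3]
finger_gap: 0.192
finger_force: 58.4
```

Request:
{"method": "move_arm", "body": {
  "delta_pos": [
    [0,0,0],
    [0,0,0],
    [0,0,0],
    [0,0,0],
    [0,0,0]
  ],
  "twist": [0,0,0,0,0]
}}

```text
time: 2.7
position: [0.535, -0.0613, 0.1047]
tcp_rot: [0.707, 0.707, 0.0, 0.001]
ft_force: [-1.0, 0.2, 5.5]
finger_gap: 0.193
finger_force: 58.4
```

Request:
{"method": "move_arm", "body": {
  "delta_pos": [
    [0,0,-0.06],
    [0,0,-0.14],
    [0,0,-0.24],
    [0,0,-0.36],
    [0,0,-0.48]
  ],
  "twist": [0,0,0,0,0]
}}

```text
time: 3.32
position: [0.5347, -0.0611, 0.1775]
tcp_rot: [0.707, 0.707, 0.0, 0.0]
ft_force: [0.4, -0.6, -0.2]
finger_gap: 0.192
finger_force: 58.4
```

Request:
{"method": "move_arm", "body": {
  "delta_pos": [
    [0,0,-0.14],
    [0,0,-0.28],
    [0,0,-0.42],
    [0,0,-0.5],
    [0,0,-0.5]
  ],
  "twist": [0,0,0,0,0]
}}

```text
time: 3.95
position: [0.535, -0.0612, 0.2521]
tcp_rot: [0.707, 0.707, 0.0, 0.001]
ft_force: [-0.6, -0.7, -0.8]
finger_gap: 0.2
finger_force: 58.4
```

Run:
```python
from h import *
s=ctrl.sense();print(s["position"],s["tcp_rot"],s["finger_gap"],s["finger_force"])
S=[]
for n in ("scene","side","wrist"):
    i=ctrl.get_image(n)[:,:,::-1].copy();cv2.imwrite(f'pics/{n}2.png',i)
    p=s["position"]; t=np.r_[p[:2],p[2]+.038];f=np.r_[p[:2],p[2]-.092]
    q=proj(n,f,s);print(n,proj(n,t,s),q)
    x,y=np.clip((q-[50,37]).astype(int),0,[540,405]); print(x,y)
    S.append(cv2.resize(i[y:y+75,x:x+100],(400,300),interpolation=cv2.INTER_CUBIC))
S.append(cv2.resize(i,(400,300)))
cv2.imwrite('pics/crop2.png',np.vstack([np.hstack(S[:2]),np.hstack(S[2:])]))
```

```text
[ 0.53503049 -0.0612462   0.25207136] [7.07103763e-01 7.07108911e-01 4.96325542e-04 1.00483032e-03] 0.19977159416008847 58.43028366565704
scene [359.20971101 164.56701562] [358.23403525 205.48822588]
308 168
side [296.78196685 175.93884205] [296.24869394 227.67831966]
246 190
wrist [320.25888652 362.94122501] [319.64781887 248.07478778]
269 211
```

View pics/crop2.png

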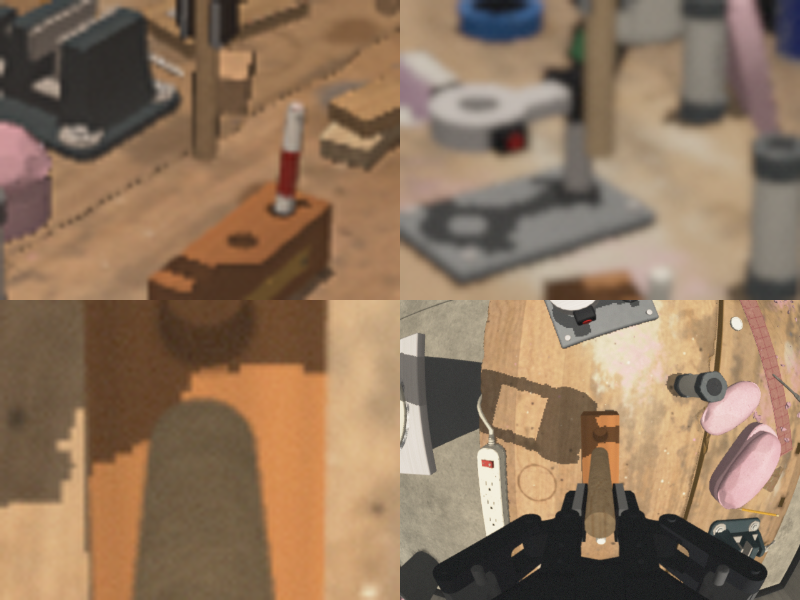

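The scene and side crops show the dowel hanging upright, with its foot at about scene (359,207) and side (296,229). The wrist view shows the foot's far edge at about (320,236). I'll check that edge for tilt along y.

Run:
```python
from h import *
s=ctrl.sense();p=np.array(s["position"])
for dz in (-.09,-.093,-.096): print(proj('wrist',p+[0,.009,dz],s))
i=cv2.imread('pics/wrist2.png').astype(int)
print('far edge col320',[(y,i[y,318:322].mean(0).astype(int).tolist()) for y in range(231,241)])
for n,rows in (("scene",range(180,206,4)),("side",range(200,228,4))):
    i=cv2.imread(f'pics/{n}2.png').astype(float)
    for r in rows:
        # axis point projecting to this row
        zs=np.linspace(-.092,.038,500);q=np.array([proj(n,p+[0,0,z],s) for z in zs]);k=np.argmin(abs(q[:,1]-r));c=q[k,0]
        a=int(c)-9;g=cv2.GaussianBlur(i,(3,3),0)[r,a:a+19];d=np.abs(np.diff(g,axis=0)).sum(1)
        l=np.argmax(d[:9]);h=9+np.argmax(d[9:]);print(n,r,'pred',round(c,1),'edges',a+l+.5,a+h+.5,'mid',a+(l+h)/2+.5,round(zs[k],3))
```

```text
[320.19844522 235.8989108 ]
[320.20253557 234.68804816]
[320.20652652 233.50562593]
far edge col320 [(231, [78, 134, 205]), (232, [79, 135, 206]), (233, [77, 133, 205]), (234, [78, 132, 202]), (235, [72, 113, 164]), (236, [66, 94, 123]), (237, [64, 87, 106]), (238, [63, 88, 105]), (239, [65, 89, 107]), (240, [69, 92, 111])]
scene 180 pred 359.1 edges 356.5 362.5 mid 359.5 -0.007
scene 184 pred 359.0 edges 356.5 362.5 mid 359.5 -0.02
scene 188 pred 358.9 edges 355.5 362.5 mid 359.0 -0.032
scene 192 pred 358.8 edges 352.5 360.5 mid 356.5 -0.045
scene 196 pred 358.7 edges 355.5 362.5 mid 359.0 -0.058Traceback (most recent call last):
  File "<stdin>", line 10, in <module>
  File "h.py", line 14, in proj
    c=ctrl.camera_model(n); f=240/np.tan(np.radians(c["fov_y"])/2)
ValueError: time passes only in moves, steps and waits
```

Request:
{"method": "move_arm", "body": {
  "delta_pos": [
    [0.1,-0.03,0],
    [0.27,-0.07,0],
    [0.47,-0.12,0],
    [0.67,-0.17,0],
    [0.8,-0.21,0]
  ],
  "twist": [0,0,0,0,0]
}}

```text
time: 4.72
position: [0.502, 0.0608, 0.2503]
tcp_rot: [0.707, 0.708, -0.0, -0.001]
ft_force: [0.6, 0.4, 0.7]
finger_gap: 0.197
finger_force: 58.4
```

Request:
{"method": "move_arm", "body": {
  "delta_pos": [
    [0.06,-0.015,0],
    [0.07,-0.015,0],
    [0.07,-0.015,0],
    [0.07,-0.015,0],
    [0.07,-0.015,0]
  ],
  "twist": [0,0,0,0,0]
}}

```text
time: 5.35
position: [0.5009, 0.069, 0.2508]
tcp_rot: [0.707, 0.707, -0.0, 0.0]
ft_force: [-0.0, -0.4, 0.4]
finger_gap: 0.189
finger_force: 58.4
```

```bash
cat > ring.py <<'E'
from h import *
def circ(P):
    A=np.c_[2*P,np.ones(len(P))];x=np.linalg.lstsq(A,(P**2).sum(1),rcond=None)[0];return x[:2],np.sqrt(x[2]+x[:2]@x[:2])
def ring(w,s):
    hsv=cv2.cvtColor(w,cv2.COLOR_BGR2HSV); m=((hsv[...,1]<45)&(hsv[...,2]>150)).astype(np.uint8)*255
    q=proj('wrist',[.5013,.1421,.109],s).astype(int); k=np.zeros_like(m); cv2.circle(k,tuple(map(int,q)),110,255,-1); m&=k
    m=cv2.morphologyEx(m,cv2.MORPH_OPEN,np.ones((3,3)))
    cs,h=cv2.findContours(m,cv2.RETR_CCOMP,cv2.CHAIN_APPROX_NONE)
    for c,hh in zip(cs,h[0]):
        if len(c)<60: continue
        P=np.array([onz('wrist',p,.109,s)[:2] for p in c[:,0].astype(float)]); k=np.ones(len(P),bool)
        for j in range(12):
            o,r=circ(P[k]); e=abs(np.hypot(*(P-o).T)-r); k=e<max(.001,np.percentile(e,70) if j<6 else .001)
        print('hole' if hh[3]>=0 else 'outer',len(c),k.sum(),o,r)
E
python3 - <<'E'
from ring import *
s=ctrl.sense();w=ctrl.get_image("wrist")[:,:,::-1].copy();print(s["position"],s["tcp_rot"]);cv2.imwrite('pics/w3.png',w)
ring(w,s)
E
```

```text
[0.50087786 0.06898667 0.2507969 ] [ 7.07373512e-01  7.06839950e-01 -1.80404716e-05  1.83854213e-05]
outer 230 40 [0.55130329 0.09062239] 0.027393761703166025
outer 71 46 [0.49491728 0.14230222] 0.008794910407542324
outer 592 69 [0.52338169 0.15070243] 0.04342123610533117
hole 113 113 [0.50095727 0.14247524] 0.015246879782556367
```

View pics/w3.png

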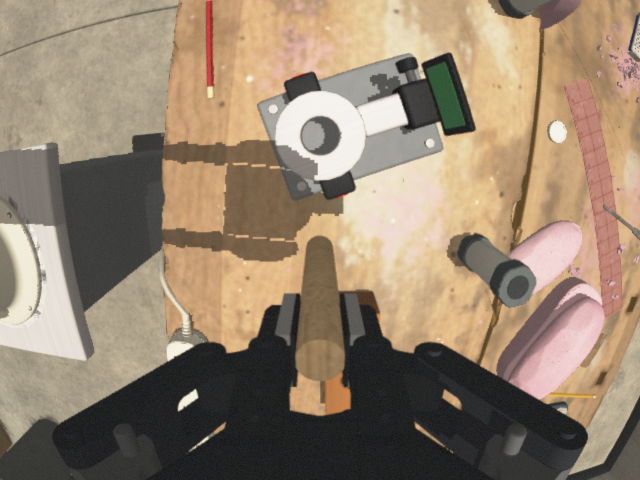

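The bore comes out at about (0.501, 0.1425), with the ring centred near (320,136). The dowel is hanging straight, so I'll move over the bore while staying high.

Request:
{"method": "move_arm", "body": {
  "delta_pos": [
    [0.1,0,0],
    [0.24,0,0],
    [0.38,0,0],
    [0.46,0.003,0],
    [0.487,0.004,0]
  ],
  "twist": [0,0,0,0,0]
}}

```text
time: 6.02
position: [0.5013, 0.1433, 0.2508]
tcp_rot: [0.707, 0.708, -0.0, 0.0]
ft_force: [0.4, 0.2, -0.6]
finger_gap: 0.188
finger_force: 58.4
```

Request:
{"method": "move_arm", "body": {
  "delta_pos": [
    [0,0,0],
    [0,0,0],
    [0,0,0.05],
    [0,0,0.1],
    [0,0,0.1]
  ],
  "twist": [0,0,0,0,0]
}}

```text
time: 6.65
position: [0.5006, 0.1423, 0.2345]
tcp_rot: [0.707, 0.707, -0.001, -0.001]
ft_force: [-0.4, 0.6, -0.5]
finger_gap: 0.195
finger_force: 58.5
```

Run:
```python
from h import *
S=[];s=ctrl.sense();p=np.array(s["position"]);print(p,s["tcp_rot"])
for n in ("scene","side","wrist"):
    s=ctrl.sense();i=ctrl.get_image(n)[:,:,::-1].copy();cv2.imwrite(f'pics/{n}4.png',i)
    q=proj(n,[.5013,.1425,.12],s);f=proj(n,p-[0,0,.092],s);print(n,'bore109',proj(n,[.5013,.1425,.109],s),'foot',f)
    x,y=np.clip((q-[40,35]).astype(int),0,[560,420]); print(x,y)
    S.append(cv2.resize(i[y:y+60,x:x+80],(400,300),interpolation=cv2.INTER_CUBIC))
S.append(cv2.resize(i,(400,300)))
cv2.imwrite('pics/crop4.png',np.vstack([np.hstack(S[:2]),np.hstack(S[2:])]))
```

```text
[0.50063742 0.14231643 0.23454192] [ 0.70719602  0.7070166  -0.00084744 -0.00077941]
scene bore109 [325.42175794 257.32706855] foot [325.56631579 246.91172607]
285 218
side bore109 [265.61260458 215.68678499] foot [265.16117959 204.61928148]
225 177
wrist bore109 [320.07835534 234.32408087] foot [319.08544804 247.81686804]
280 203
```

View pics/crop4.png

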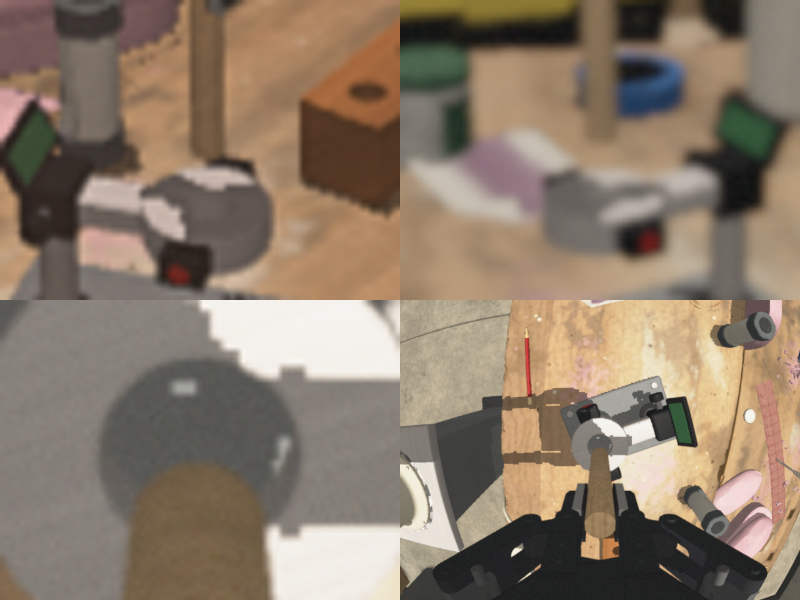

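Run:
```python
import cv2,numpy as np
# dowel centre: gradient-weighted edges
def edges(img,rows,c,w,back=None):
    g=cv2.GaussianBlur(img,(3,3),0).astype(float).sum(2)
    if back is not None: g=np.abs(img.astype(float)-back).sum(2)
    for r in rows:
        a=int(c-w);print(r,a,(g[r,a:a+2*w+1]).astype(int).tolist())
for n,c,rows in (("scene",326,(232,240,246)),("side",265,(185,192,200))):
    edges(cv2.imread(f'pics/{n}4.png'),rows,c,8,cv2.imread(f'pics/{n}0.png').astype(float))
for n,c,rows in (("scene",326,(257,258,259)),("side",265,(214,215,216))):
    edges(cv2.imread(f'pics/{n}0.png'),rows,c,20)
```

```text
232 318 [3, 1, 1, 2, 25, 145, 144, 132, 137, 146, 163, 122, 4, 5, 0, 3, 2]
240 318 [0, 2, 3, 8, 24, 147, 173, 161, 159, 175, 188, 135, 4, 3, 0, 3, 3]
246 318 [3, 0, 1, 2, 17, 110, 124, 109, 112, 123, 137, 126, 36, 3, 0, 1, 1]
185 257 [4, 5, 12, 46, 109, 152, 165, 165, 152, 130, 74, 32, 9, 4, 3, 1, 3]
192 257 [1, 0, 3, 14, 54, 93, 120, 135, 140, 142, 115, 77, 24, 7, 4, 1, 11]
200 257 [2, 3, 3, 12, 31, 51, 50, 38, 22, 27, 34, 21, 6, 2, 3, 0, 5]
257 306 [551, 551, 551, 551, 550, 546, 531, 519, 532, 543, 543, 545, 547, 539, 484, 386, 309, 284, 281, 281, 284, 283, 284, 297, 340, 427, 510, 542, 543, 542, 542, 529, 449, 314, 225, 210, 213, 213, 212, 209, 204]
258 306 [521, 528, 534, 540, 544, 545, 528, 517, 532, 543, 542, 542, 543, 529, 452, 330, 265, 267, 278, 284, 285, 283, 276, 267, 288, 376, 487, 540, 545, 545, 547, 544, 484, 352, 243, 213, 213, 211, 209, 207, 207]
259 306 [430, 442, 455, 471, 491, 503, 492, 490, 525, 547, 545, 542, 545, 534, 464, 347, 278, 272, 280, 284, 284, 282, 276, 272, 300, 388, 492, 542, 547, 546, 550, 546, 487, 356, 246, 214, 214, 214, 211, 209, 207]
214 245 [397, 399, 399, 402, 403, 406, 411, 414, 426, 454, 493, 526, 542, 548, 541, 519, 490, 466, 454, 449, 447, 448, 453, 463, 483, 513, 537, 552, 556, 556, 555, 554, 551, 546, 537, 529, 520, 508, 489, 466, 443]
215 245 [419, 419, 417, 410, 406, 406, 414, 432, 463, 501, 532, 549, 556, 553, 535, 499, 452, 415, 397, 390, 389, 391, 397, 409, 438, 483, 525, 549, 558, 558, 556, 549, 535, 517, 499, 483, 466, 449, 430, 407, 388]
216 245 [464, 463, 452, 431, 411, 405, 412, 437, 476, 515, 542, 555, 558, 554, 536, 499, 450, 410, 388, 378, 375, 381, 389, 406, 437, 481, 522, 546, 555, 556, 548, 530, 499, 466, 441, 421, 403, 388, 375, 360, 346]
```

Dowel and bore coincide: scene 325.9 vs 325.8 px, side 264.8 vs 265.1. I'll lower it slowly.

Request:
{"method": "move_arm", "body": {
  "delta_pos": [
    [0,0.002,0.03],
    [0,0.002,0.08],
    [0,0.002,0.14],
    [0,0.002,0.2],
    [0,0.002,0.2]
  ],
  "twist": [0,0,0,0,0]
}}

```text
time: 7.42
position: [0.5009, 0.1424, 0.2045]
tcp_rot: [0.707, 0.707, -0.001, -0.001]
ft_force: [0.6, 0.7, -0.5]
finger_gap: 0.193
finger_force: 58.5
```

Run:
```python
from h import *
s=ctrl.sense();i=ctrl.get_image("wrist")[:,:,::-1].copy();print(s["position"],s["ft_force"])
q=proj("wrist",[.5013,.1425,.109],s).astype(int);x,y=q-[50,40];print(x,y)
cv2.imwrite('pics/c5.png',cv2.resize(i[y:y+75,x:x+100],(800,600),interpolation=cv2.INTER_CUBIC))
```

```text
[0.50086433 0.14244426 0.20450041] [ 0.55928076  0.68872844 -0.4652216 ]
270 206
```

View pics/c5.png

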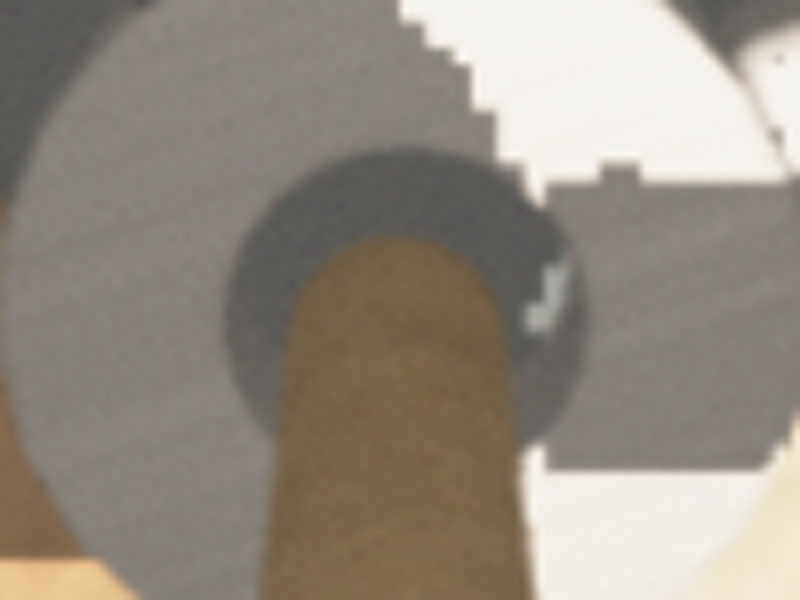

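The bore is centred at crop (406,332). The dowel foot is centred at about (397,345), and its y offset is parallax. So x is about 0.7 mm low; I'll correct that and continue down.

Request:
{"method": "move_arm", "body": {
  "delta_pos": [
    [0,0.005,0.0],
    [0,0.005,0.04],
    [0,0.005,0.09],
    [0,0.005,0.14],
    [0,0.005,0.19]
  ],
  "twist": [0,0,0,0,0]
}}

```text
time: 8.1
position: [0.5022, 0.1425, 0.1765]
tcp_rot: [0.707, 0.707, -0.0, -0.0]
ft_force: [-0.1, 0.3, -1.5]
finger_gap: 0.194
finger_force: 58.5
```

Request:
{"method": "move_arm", "body": {
  "delta_pos": [
    [0,0,0.05],
    [0,0,0.1],
    [0,0,0.15],
    [0,0,0.185],
    [0,0,0.203]
  ],
  "twist": [0,0,0,0,0]
}}

```text
time: 8.72
position: [0.5023, 0.1425, 0.1465]
tcp_rot: [0.707, 0.707, -0.0, -0.0]
ft_force: [-0.3, 0.2, -0.0]
finger_gap: 0.194
finger_force: 58.5
```

Request:
{"method": "move_arm", "body": {
  "delta_pos": [
    [0,0,0],
    [0,0,0],
    [0,0,0],
    [0,0,0],
    [0,0,0]
  ],
  "twist": [0,0,0,0,0]
}}

```text
time: 9.35
position: [0.5024, 0.1425, 0.1469]
tcp_rot: [0.707, 0.707, 0.0, 0.0]
ft_force: [-0.6, -0.1, -0.1]
finger_gap: 0.192
finger_force: 58.5
```

Run:
```python
from h import *
S=[]
for n,zc in (("scene",.09),("side",.09),("wrist",.109)):
    s=ctrl.sense();i=ctrl.get_image(n)[:,:,::-1].copy();print(n,s["position"],s["ft_force"])
    print('foot.055',proj(n,[.5015,.1425,.055],s),'bore109',proj(n,[.5015,.1425,.109],s))
    x,y=np.clip((proj(n,[.5015,.1425,zc],s)-[40,30]).astype(int),0,[560,420]); print(x,y)
    S.append(cv2.resize(i[y:y+60,x:x+80],(400,300),interpolation=cv2.INTER_CUBIC))
S.append(cv2.resize(i,(400,300)))
cv2.imwrite('pics/crop6.png',np.vstack([np.hstack(S[:2]),np.hstack(S[2:])]))
```

```text
scene [0.50242298 0.14249061 0.14692603] [-0.55746139 -0.07851363 -0.12433967]
foot.055 [325.51855648 273.67840841] bore109 [325.36121268 257.30166634]
285 233
side [0.50240833 0.14246798 0.1468807 ] [-0.19903884 -1.79037594 -1.0914622 ]
foot.055 [266.04029036 233.06271761] bore109 [265.6828855  215.68013183]
225 191
wrist [0.50240026 0.14247842 0.1468664 ] [0.29628005 0.14062652 0.00610357]
foot.055 [318.5739513  248.19328063] bore109 [318.23860377 278.92748639]
278 248
```

View pics/crop6.png

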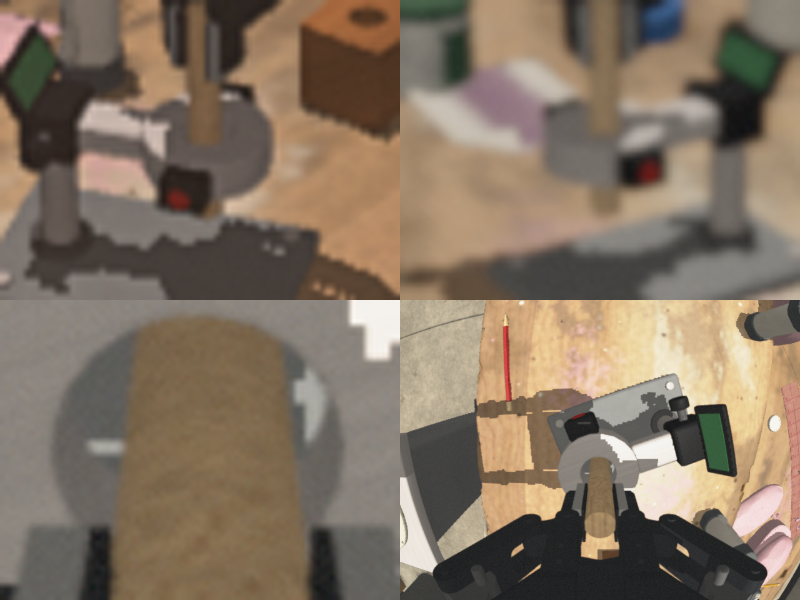

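The dowel passes cleanly through the ring, and its foot at scene y≈276 matches the predicted 30 mm protrusion. In the wrist view the bore centre is at column 317.5 and the dowel at about 319.7, so x is about 1.1 mm too high. I'll trim that.

Request:
{"method": "move_arm", "body": {
  "delta_pos": [
    [0,-0.003,0],
    [0,-0.007,0],
    [0,-0.007,0],
    [0,-0.007,0],
    [0,-0.007,0]
  ],
  "twist": [0,0,0,0,0]
}}

```text
time: 10.12
position: [0.5013, 0.1425, 0.1468]
tcp_rot: [0.707, 0.707, -0.0, -0.0]
ft_force: [-0.6, -0.1, -0.2]
finger_gap: 0.192
finger_force: 58.5
```

Run:
```python
from h import *
s=ctrl.sense();i=ctrl.get_image("wrist")[:,:,::-1].copy();print(s["position"],s["tcp_rot"],s["ft_force"],s["finger_force"])
x,y=278,248
cv2.imwrite('pics/c7.png',cv2.resize(i[y:y+60,x:x+80],(800,600),interpolation=cv2.INTER_CUBIC))
```

```text
[0.50133558 0.14247679 0.14683919] [ 7.07120757e-01  7.07092805e-01 -9.55796630e-06 -7.38489218e-06] [-0.62489227 -0.07737781 -0.22274634] 58.45382273197174
```

View pics/c7.png

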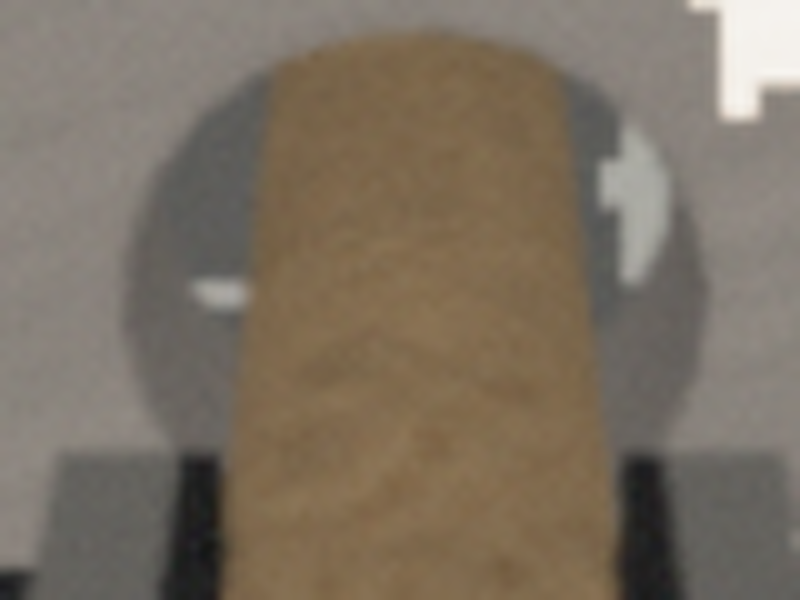

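The bore spans 125–708 (centre 416) and the dowel is centred at about 420, which is within 0.3 mm. Handing in now.

```bash
python3 -c "
from workcell import ctrl
print(ctrl.finish_job())"
```

```text
the job is handed in; nothing more can be done
None
```

I handed the job in at about 10 s of robot time, with the dowel held upright and still in the gauge ring. It is centred to within about 0.3 mm side to side (estimated within 1 mm front to back), its lower end is about 30 mm below the ring, and I saw no sign of contact with the gauge.

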